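# Find the pump with the slack shaft and set it on the adjusting fork

### The arm

A 6-joint arm with a two-finger parallel gripper is mounted at the origin on the work surface. World frame = base frame: x ahead of the robot, y to its left, z up, the work surface at z = 0. Lengths are in m, angles in rad, forces in N, time in s.
With the tool pointing down it reaches from about 0.35 to 0.925 m from the base axis. Payload 6.4 kg.
Tool frame: the origin (TCP) lies on the centre line of the jaws, within the pads' length; the fingertips stand 17 mm ahead of it and the grasp point (between the pads) lies 2 mm behind it; z points along the fingers, y is the line along which they close (so a half turn about z gives the same grasp; the last joint's range is limited). The gripper opens to 85 mm and grips with 20 to 120 N. Pads are 22 mm wide; open, the fingers measure 114 mm over their backs; the gripper's body (76 mm by 85 mm) begins 54 mm behind the grasp point. The pads swing forward as they close: fully open they stand 13 mm farther back than shut.
Start: joints at [-1.293, 0.245, 1.558, -0, 1.339, -0.174], TCP at [0.284, -0.585, 0.248] pointing down, gripper open.
Joint ranges: [-3.13, 3.13], [-1.02, 2.26], [0.13, 2.54], [-0.95, 4.09], [0.21, 2.88], [-2.74, 2.74]. Speed limits (rad/s): [2.57, 2.57, 3.14, 3.14, 3.14, 3.14].

### API

Orientations are given as a 3x3 rotation matrix whose columns are the frame's x, y, z axes.
In Python, from workcell import arm gives the robot as it stands. The module is installed in compiled form; this text tells all that it offers.
- The arm moves only by the tool play_rows, never from a script. Its argument "rows" is a list that holds one entry, the list of rows, each a list of 7 numbers: the shift along the tool's x, y, z in cm, then the turn, a rotation vector about the tool's x, y, z in degrees, then the closure, from -1 (fully open) to 1 (shut), so that 0 is half open. A call has 1 to 5 rows; each row is the pose to reach, as a shift and turn from the pose commanded when the call began, along the tool's axes at that moment; what a row does not reach only later rows make up. A row lasts 1/8 s, in which the tool goes at most 62.5 mm and 10.7 degrees, less where a joint would pass 70% of its speed; a pose out of reach is approached as far as the arm can. A call with a gripper value outside its range is refused whole. The fingers move at their own pace and stop on an object; "force" is the grip in N (left out, the last holds). Time passes only in rows, so rows that repeat a pose let the fingers close. It gives the time, the measured TCP pose, the force, the opening and the grip force at its end, in the units of the state.
- arm.observe(): the state, without advancing time (a new reading comes with each control period).
- arm.read_camera(name): name is "scene" or "top"; returns (picture, depth): 400x640x3 uint8, red, green, blue; 400x640 float32, m along the optical axis (not along the pixel's ray), 0 where there is no reading.
- arm.get_calibration(name): a dict with "intrinsics" (3x3 intrinsics, pixels), "camera_from_world" (4x4, takes a point from world to camera coordinates). Camera axes: x right, y up, looking along -z (the intrinsics and any distortion apply to the point x, -y, -z); pixel columns grow to the right and rows downward; lengths in m; the calibration is good to about 2 mm. A picture is of the moment at which its call begins. get_calibration takes no time and is no camera call.
- arm.hand_in(): hands the job in; it is judged then, once.
Trained networks look in the newest picture that a camera, given by its name, has taken for a name from the list of things; names that differ only in an ending like _2 or _b are one class to them, and where a whole thing is asked for, a point or a joint stands for the part that bears it (a point fixed in the world has none). Each returns a list of dicts, best first, with "conf" (0 to 1); they miss things now and then, are a little off and sometimes report something else, mostly with a low value. They report only what shows in the picture. A call takes as long as a camera call. They do not tell look-alikes from the thing itself.
- arm.search_frame(label, camera): "point" ([x, y, z] in m, in world coordinates, good to about 4 mm: the middle of the surface that is visible of it).
- arm.masks_of(label, camera): "mask" (400x640 bool, what is visible of it).
The state is a dict: "time": time; "joint_positions": joint angles; "qd": joint speeds; "joint_torque": joint torques, N m; "ee_pos": TCP position; "orientation": TCP orientation; "ft_force": force on the tool from outside, world axes, zero at the start; "wrist_torque": the same for the moment, N m; "finger_gap": finger opening in m; "finger_force": force on a finger pad.
Only numpy, scipy, OpenCV 4.12 (cv2) and the standard library are available. Lean on these libraries where they do the work, as an engineer would, in place of code of your own. Each camera call takes 0.05 s, during which the arm holds its last target. There are 200 camera calls.

### The job

On one of these two pumps the coupling has slipped: its shaft floats a good centimetre up and down, the other one's only a few millimetres. Feel for it by pulling and pushing the couplings, draw the slack shaft up to its top stop, slide the adjusting fork from the service tray fully home round that shaft between gland and coupling, and press the coupling down until it sits on the fork, ready for tightening. Leave the sound pump's shaft pushed fully down and the other things on the bench where they are.

Things in the scene. Friction and masses are not known exactly. Their poses are not given: they have to be found in the camera images.
- pump_a: Pump A, a heavy fixed grey vertical pump, motor taken off; origin under it on the upright shaft axis, z up. Foot 150 x 190 mm (x, y), a pipe flange at each y end; round head 132 mm across, flat top 150 mm above the bench, with four nuts 8 mm high 58 mm from the axis. Higher up there are only gland, shaft and coupling, so the fork can come in from any side
- gland_a (a point): Centre of the flat top face of pump A's steel gland (60 mm across, 18 mm high, top 168 mm above the bench), on the shaft axis; z up
- coupling_a (a point): Centre of pump A's clamp coupling, half-way up: a dark steel cylinder 48 mm across, 42 mm high, flat on top, fixed on the upright steel shaft (14 mm across). It moves up and down with the shaft and does not turn. With the shaft fully down its underside is 2 mm above the gland
- shaft_a (a joint): Height of pump A's shaft above its bottom stop (m), 0 fully down, growing upward. Stop to stop: 4 mm if sound, 12 mm if slack; which is which cannot be seen at first (both stand 2 to 4 mm up). Seal friction (6 N) holds it where it is left; shaft and coupling weigh 0.22 to 0.42 kg: 8 to 10 N to pull up, 2 to 4 N to push down, more at a stop
- pump_b: Pump B, looks exactly like pump A
- gland_b (a point): The same point on pump B, which looks exactly like pump A
- coupling_b (a point): Centre of pump B's coupling, as for pump A
- shaft_b (a joint): Height of pump B's shaft above its bottom stop (m), as for pump A
- fork_slot (a point): Adjusting fork, a flat aluminium U with a handle, 10 mm thick, 101 mm long, about 90 g. Point: middle of its slot, half-way up, where the shaft axis lies when it is home. x points from handle to the slot's open end, z up. Slot 19 mm wide, closed end 9.5 mm behind (-x); prongs 38 mm over their outsides, tips 25 mm ahead (+x); the head ends 20 mm behind
- fork_handle (a point): Point on the middle of the fork's handle, half-way up, 54 mm behind fork_slot (-x), same axes. The handle is a flat bar 18 mm wide, 10 mm thick, from 20 to 75 mm behind fork_slot. It has no finger room while the fork lies in the tray
- tray: Fixed grey kit tray 160 x 160 x 16 mm, origin under its centre. The fork lies flat in a recess of its own outline, along the tray's x, fork_slot 25 mm ahead of the centre, underside 5 mm and top 15 mm above the bench. It can be taken only across its prongs, in two finger wells beside fork_slot: 42 mm long (x), out to 62 mm each side (y), floor 5 mm above the bench
- wrench: Open-ended spanner lying on the bench, bystander, origin under its middle
- jar: Small pale jar with a steel cap, 64 mm across, 75 mm high, bystander
- water: Plastic water bottle 64 mm across, 210 mm high, bystander
- carton: Cardboard box 110 x 80 x 60 mm, bystander
Things that resemble listed ones, but are neither listed nor needed, are in the scene too. What is shaped like the pump_b but green is not meant. What is shaped like the pump_a but blue is not meant.

How it is judged:
On the way, in this order (a step that is already met when the one before it is completed fails the run):
1. the slack shaft is drawn up to its top stop (within 1.5 mm) (value of joint any of shaft_a, shaft_b above 0.0105 m), for 0.2 s.
2. the fork is home round the slack shaft, flat between gland and coupling (((horizontal distance between fork_slot and gland_a below 0.006 m and z of fork_slot in the frame of gland_a between 0.002 and 0.011 m) or (horizontal distance between fork_slot and gland_b below 0.006 m and z of fork_slot in the frame of gland_b between 0.002 and 0.011 m))), for 0.2 s.
At the end, for the whole second after the job is handed in: Fork home round the slack shaft (slot middle within 6 mm of its axis), flat on the gland (0.1 rad); that shaft pressed down on it (6.5 to 9.2 mm above its bottom stop; 8 is right); the sound shaft within 1.5 mm of its bottom stop; fork at rest (((horizontal distance between fork_slot and gland_a below 0.006 m and z of fork_slot in the frame of gland_a between 0.003 and 0.007 m and angle between the z axis of fork_slot and the z axis of gland_a, either way round below 0.1 rad and value of joint shaft_a between 0.0065 and 0.0092 m and value of joint shaft_b below 0.0015 m) or (horizontal distance between fork_slot and gland_b below 0.006 m and z of fork_slot in the frame of gland_b between 0.003 and 0.007 m and angle between the z axis of fork_slot and the z axis of gland_b, either way round below 0.1 rad and value of joint shaft_b between 0.0065 and 0.0092 m and value of joint shaft_a below 0.0015 m)) and linear speed of fork below 0.02 m/s); the robot touches nothing.
It fails at once if a bystander (spanner, jar, bottle, carton) is moved by more than 20 mm (distance of any of wrench, jar, water, carton from where it was at the start of the episode above 0.02 m).
It also fails if it takes over 70 s, if anything falls off the work surface, if the arm or the gripper's body presses on something with over 40 N, if the wrist force passes 120 N, or if a joint passes its speed limit or range.

## Working session

There is one attempt and no reset: what is moved stays moved. The work goes in short steps, Python scripts to look and compute and a tool call to move; the robot and the scene stay as the last step left them, time stands still between calls to the robot, and variables do not carry over. Pictures are saved under pics/ and viewed, at most 10 in all, crops included, and the job is handed in when it is done.

Besides the shell and the picture viewer there is one more tool, called after "Call:" by a JSON object that holds its "op" and its "data". play_rows: Moves the arm, as the interface text tells. Its arguments: {"type":"object","properties":{"rows":{"type":"array","items":{"type":"array","items":{"type":"array","items":{"type":"number"}}}},"force":{"type":"number"}},"required":["rows"]}

```bash
mkdir -p pics; cat > h.py <<'E'
import numpy as np, cv2
from workcell import arm
def cam(n):
    p,d=arm.read_camera(n); c=arm.get_calibration(n)
    return p,d,np.array(c["intrinsics"]),np.array(c["camera_from_world"])
def world(d,K,T):
    v,u=np.mgrid[0:400,0:640]
    x=(u-K[0,2])/K[0,0]*d; y=(v-K[1,2])/K[1,1]*d
    P=np.stack([x,-y,-d,np.ones_like(d)],-1)
    return (P@np.linalg.inv(T).T)[...,:3]
E
python3 - <<'E'
from h import *
for n in("scene","top"):
    p,d,K,T=cam(n); np.savez(n+"0",p=p,d=d,K=K,T=T); cv2.imwrite(f"pics/{n}0.png",p[...,::-1])
    print(n,K.round(1).tolist(),np.linalg.inv(T)[:3].round(3).tolist())
    for l in("pump_a","coupling_a","fork_slot","tray","wrench","jar","water","carton"):
        print(l,[(round(r["conf"],2),np.round(r["point"],3).tolist()) for r in arm.search_frame(l,n)])
print(arm.observe())
E
```

```text
scene [[393.2, 0.0, 321.3], [0.0, 393.2, 201.9], [0.0, 0.0, 1.0]] [[0.276, -0.792, 0.544, 1.244], [0.961, 0.233, -0.148, -0.125], [-0.009, 0.564, 0.826, 1.086]]
pump_a [(0.89, [0.549, -0.25, 0.081]), (0.89, [0.63, 0.547, 0.079]), (0.81, [0.602, 0.301, 0.078]), (0.78, [0.634, -0.487, 0.074])]
coupling_a [(0.8, [0.587, 0.312, 0.213]), (0.69, [0.616, 0.562, 0.209]), (0.68, [0.61, -0.501, 0.216]), (0.55, [0.528, -0.252, 0.212])]
fork_slot [(0.63, [0.656, -0.029, 0.019]), (0.55, [0.426, 0.493, 0.108])]
tray [(0.61, [0.658, -0.032, 0.014]), (0.6, [0.427, 0.492, 0.107])]
wrench [(0.58, [0.804, 0.012, 0.004])]
jar [(0.17, [0.528, -0.25, 0.215])]
water [(0.86, [0.425, 0.488, 0.11]), (0.71, [0.587, 0.311, 0.216])]
carton [(0.57, [0.768, -0.214, 0.059]), (0.38, [0.656, -0.032, 0.015])]
top [[497.7, 0.0, 314.7], [0.0, 497.7, 195.2], [0.0, 0.0, 1.0]] [[-0.011, 0.985, -0.172, 0.349], [-1.0, -0.01, 0.007, 0.021], [0.005, 0.172, 0.985, 1.536]]
pump_a [(0.87, [0.504, -0.234, 0.145]), (0.77, [0.59, 0.543, 0.146]), (0.66, [0.558, 0.298, 0.151]), (0.66, [0.587, -0.48, 0.142])]
coupling_a [(0.83, [0.572,
[... 515 characters left out ...]
e-01]), 'qd': array([-5.49400932e-04, -9.30572491e-04,  1.44873580e-03,  6.88712658e-04,
       -6.38487989e-05,  3.98069374e-04]), 'joint_torque': array([-7.23636222e-04, -4.29511428e+01, -3.26427877e+01, -1.34319630e-04,
        4.68159742e-04,  1.24966842e-06]), 'ee_pos': array([ 0.28378575, -0.58478981,  0.248297  ]), 'orientation': array([[ 8.99675447e-01,  4.36559378e-01,  4.40764812e-06],
       [ 4.36559378e-01, -8.99675447e-01,  9.97727989e-06],
       [ 8.32112789e-06, -7.05211362e-06, -1.00000000e+00]]), 'ft_force': array([-0.38672764,  0.13159309,  0.3420278 ]), 'wrist_torque': array([-0.02674268, -0.00905952, -0.00639855]), 'finger_force': 0.0, 'finger_gap': 0.08533946567646468}
```

View pics/scene0.png

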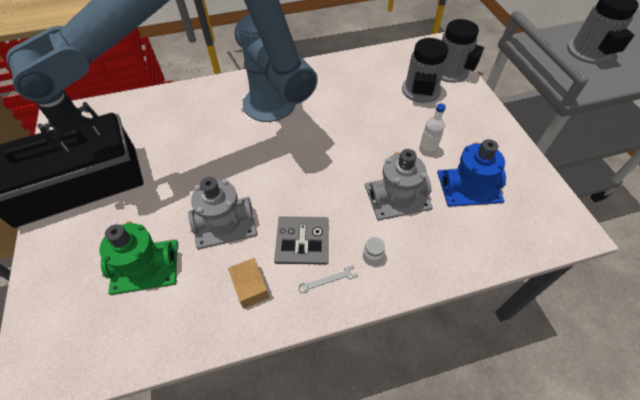

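View pics/top0.png

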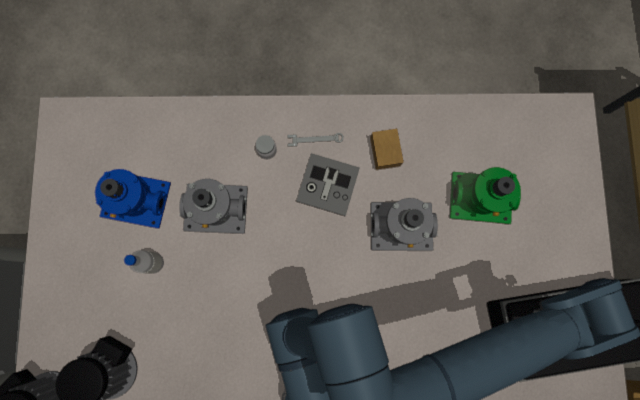

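The grey pumps are at scene (222,215) and (403,188), or top (404,222) and (210,203). The green one at scene (140,255) and the blue one at (475,175) are look-alikes, so they're excluded by colour. The tray is at top (328,183). I'll measure these and confirm in one enlarged crop.

```bash
python3 - <<'E'
from h import *
tiles=[]
for n,c in(("top",[(413,218),(203,197),(328,183)]),("scene",[(213,190),(407,160),(302,240)])):
    z=np.load(n+"0.npz"); W=world(z["d"],z["K"],z["T"]); p=z["p"]
    row=[]
    for (u,v) in c:
        row.append(cv2.resize(p[v-35:v+35,u-35:u+35,::-1],(266,266),interpolation=cv2.INTER_CUBIC))
    tiles.append(np.hstack(row))
    for nm,g in(("R",(.52,-.252)),("L",(.58,.318))):
        near=np.hypot(W[...,0]-g[0],W[...,1]-g[1])<.06
        q=W[near&(W[...,2]>.195)]
        zt=np.percentile(q[:,2],80); 
        s=q[abs(q[:,2]-zt)<.004]
        (cx,cy),r=cv2.minEnclosingCircle(s[:,:2].astype(np.float32))
        print(n,nm,len(q),"top z",np.percentile(q[:,2],[50,80,97]).round(4),"mean",s.mean(0).round(4),"circ",round(cx,4),round(cy,4),round(r,4))
        hd=W[near&(abs(W[...,2]-.15)<.004)]; print("  head",len(hd),hd[:,2].mean().round(4) if len(hd) else "")
    m=(np.hypot(W[...,0]-.65,W[...,1]+.03)<.14)&(W[...,2]>.009)&(W[...,2]<.03)
    q=W[m][:,:2].astype(np.float32); print(n,"tray",cv2.minAreaRect(q),np.median(W[m][:,2]))
cv2.imwrite("pics/crop0.png",np.vstack(tiles))
E
```

```text
top R 270 top z [0.2133 0.2157 0.2191] mean [ 0.5158 -0.2553  0.2146] circ 0.516 -0.2555 0.0238
  head 791 0.1499
top L 277 top z [0.2142 0.2169 0.2199] mean [0.578  0.3189 0.2159] circ 0.5781 0.3187 0.024
  head 750 0.1497
top tray ((0.6460463404655457, -0.033073633909225464), (0.23154550790786743, 0.21846766769886017), 38.51108932495117) 0.015475090903334321
scene R 253 top z [0.2141 0.2159 0.2177] mean [ 0.5192 -0.2537  0.2149] circ 0.5187 -0.2534 0.0252
  head 617 0.1505
scene L 238 top z [0.215  0.2172 0.219 ] mean [0.5801 0.3204 0.2163] circ 0.5798 0.3218 0.0255
  head 522 0.1509
scene tray ((0.6506639719009399, -0.028704337775707245), (0.1600806713104248, 0.16399002075195312), 72.55029296875) 0.0166959304383838
```

View pics/crop0.png

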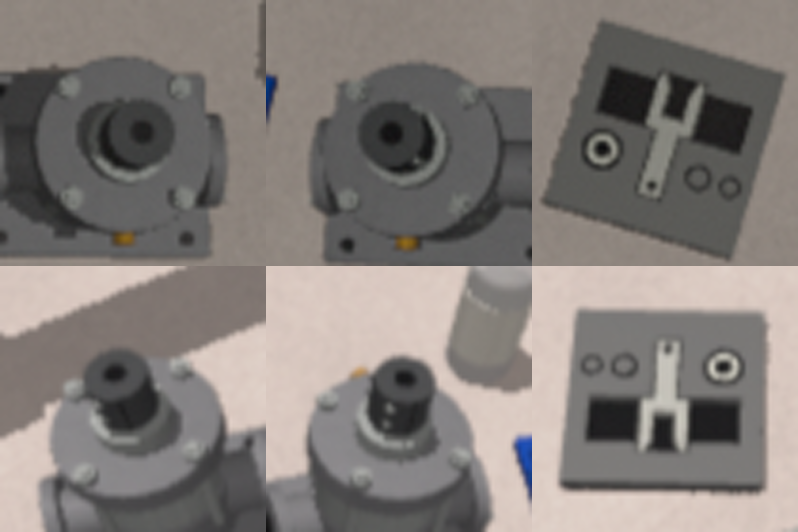

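The crop confirms grey pumps at both couplings. The fork is in the tray with its slot's open end pointing away from the robot. Next I'll refine the fork pose and work out the first move.

```bash
cat >> h.py <<'E'
from scipy.spatial.transform import Rotation as Ro
def go(pos,yaw):
    "shift (cm) and turn (deg) in tool axes from present pose to pos with tool down, x at yaw (deg)"
    s=arm.observe(); R=np.array(s["orientation"]); y=np.radians(yaw); c,n=np.cos(y),np.sin(y)
    G=np.array([[c,n,0],[n,-c,0],[0,0,-1.]])
    print("shift",(R.T@(np.array(pos)-s["ee_pos"])*100).round(2),"turn",np.degrees(Ro.from_matrix(R.T@G).as_rotvec()).round(1),"t",round(s["time"],2),"q",np.round(s["joint_positions"],2))
E
python3 - <<'E'
from h import *
for n in("top","scene"):
    z=np.load(n+"0.npz"); W=world(z["d"],z["K"],z["T"]); p=z["p"]
    near=np.hypot(W[...,0]-.65,W[...,1]+.03)<.13
    m=(near&(W[...,2]>.003)&(W[...,2]<.03)&(p.max(2)<np.median(p[near].max(1))*1.0+40)).astype(np.uint8)
    # tray: dark-ish vs bench
    g=p.mean(2); b=np.percentile(g[near],90)
    for nm,mask in(("z>.010",near&(W[...,2]>.0105)&(W[...,2]<.03)),):
        mm=cv2.morphologyEx(mask.astype(np.uint8),cv2.MORPH_OPEN,np.ones((3,3),np.uint8))
        k,l,st,_=cv2.connectedComponentsWithStats(mm); i=1+st[1:,4].argmax()
        print(n,nm,cv2.minAreaRect(W[l==i][:,:2].astype(np.float32)))
    # fork: bright pixels within the tray
    inn=np.hypot(W[...,0]-.65,W[...,1]+.03)<.06
    print(n,"bright pct",np.percentile(g[inn],[10,50,80,90,97]))
    f=(inn&(g>np.percentile(g[inn],50)+35)).astype(np.uint8)
    k,l,st,_=cv2.connectedComponentsWithStats(f,connectivity=8); i=1+st[1:,4].argmax()
    q=W[l==i]; r=cv2.minAreaRect(q[:,:2].astype(np.float32)); e=np.linalg.svd(q[:,:2]-q[:,:2].mean(0))[2][0]
    print(n,"fork",len(q),r,"pca deg",np.degrees(np.arctan2(e[1],e[0])).round(1),q.mean(0).round(4))
go([.5175,-.2545,.275],25.9)
E
```

```text
top z>.010 ((0.617796778678894, -0.02047009766101837), (0.15957742929458618, 0.09376304596662521), 72.25743103027344)
top bright pct [ 28.66666667  85.33333333  92.2        127.         132.33333333]
top fork 137 ((0.6498123407363892, -0.03138795495033264), (0.03471078351140022, 0.09593603760004044), 73.40091705322266) pca deg 161.5 [ 0.6524 -0.0318  0.0147]
scene z>.010 ((0.6506698131561279, -0.02897355705499649), (0.16003629565238953, 0.16402512788772583), 72.75055694580078)
scene bright pct [ 31.66666667 115.         130.         179.         191.26666667]
scene fork 157 ((0.6528707146644592, -0.028102107346057892), (0.03617832437157631, 0.0975218415260315), 71.0868911743164) pca deg -17.7 [ 0.6545 -0.0295  0.016 ]
shift [ 35.45 -19.51  -2.67] turn [-0. -0. -0.] t 0.9 q [-1.29  0.25  1.56  0.    1.34 -0.17]
```

Call:
{"op": "play_rows", "data": {"rows": [[[5, -2.8, -2.7, 0, 0, 0, -1], [35.4, -19.5, -2.7, 0, 0, 0, -1], [35.4, -19.5, -2.7, 0, 0, 0, -1], [35.4, -19.5, -2.7, 0, 0, 0, -1], [35.4, -19.5, -2.7, 0, 0, 0, -1]]], "force": 60}}

```text
time: 1.52
ee_pos: [0.4616, -0.3327, 0.2755]
orientation: [[0.9, 0.436, 0.001], [0.436, -0.9, -0.0], [0.0, 0.001, -1.0]]
ft_force: [1.0, 0.1, -0.3]
finger_gap: 0.0854
finger_force: 0.0
```

```bash
python3 -c "
from h import *
go([.5175,-.2545,.201],25.9)"
```

```text
shift [ 8.44 -4.61  7.45] turn [ 0. -0. -0.] t 1.52 q [-0.82  0.03  1.74  0.    1.37  0.3 ]
```

Call:
{"op": "play_rows", "data": {"rows": [[[8.4, -4.6, 0, 0, 0, 0, -1], [8.4, -4.6, 0, 0, 0, 0, -1], [8.4, -4.6, 0, 0, 0, 0, -1]]]}}

```text
time: 1.9
ee_pos: [0.5172, -0.2545, 0.2753]
orientation: [[0.898, 0.44, 0.0], [0.44, -0.898, -0.0], [0.0, 0.0, -1.0]]
ft_force: [-1.0, 0.2, -0.7]
finger_gap: 0.0851
finger_force: 0.0
```

```bash
python3 -c "
from h import *
go([.5175,-.2545,.201],25.9);print(arm.observe()['ee_pos'])"
```

```text
shift [0.03 0.01 7.43] turn [ 0.  -0.   0.2] t 1.9 q [-0.65  0.05  1.72  0.    1.37  0.46]
[ 0.51715086 -0.25449974  0.27529805]
```

Call:
{"op": "play_rows", "data": {"rows": [[[0, 0, 5, 0, 0, 0, -1], [0, 0, 7.4, 0, 0, 0, -1], [0, 0, 7.4, 0, 0, 0, -1], [0, 0, 7.4, 0, 0, 0, 0.3], [0, 0, 7.4, 0, 0, 0, 0.6]]]}}

```text
time: 2.52
ee_pos: [0.5167, -0.2571, 0.2031]
orientation: [[0.9, 0.436, 0.002], [0.436, -0.9, -0.001], [0.001, 0.002, -1.0]]
ft_force: [-7.0, 13.6, 5.0]
finger_gap: 0.0518
finger_force: 8.6
```

Call:
{"op": "play_rows", "data": {"rows": [[[0, 0, 0, 0, 0, 0, 1], [0, 0, 0, 0, 0, 0, 1], [0, 0, 0, 0, 0, 0, 1], [0, 0, 0, 0, 0, 0, 1]]]}}

```text
time: 3.02
ee_pos: [0.5158, -0.2553, 0.2023]
orientation: [[0.899, 0.437, -0.001], [0.437, -0.899, 0.002], [-0.0, -0.003, -1.0]]
ft_force: [-4.0, 6.4, 3.1]
finger_gap: 0.0461
finger_force: 60.8
```

Call:
{"op": "play_rows", "data": {"rows": [[[0, 0, -0.1, 0, 0, 0, 1], [0, 0, -0.2, 0, 0, 0, 1], [0, 0, -0.2, 0, 0, 0, 1]]]}}

```text
time: 3.4
ee_pos: [0.5158, -0.2553, 0.2024]
orientation: [[0.9, 0.437, -0.001], [0.437, -0.9, 0.003], [0.0, -0.003, -1.0]]
ft_force: [-0.9, 6.1, -6.2]
finger_gap: 0.0462
finger_force: 62.7
```

Call:
{"op": "play_rows", "data": {"rows": [[[0, 0, -0.1, 0, 0, 0, 1], [0, 0, -0.2, 0, 0, 0, 1], [0, 0, -0.2, 0, 0, 0, 1]]]}}

```text
time: 3.78
ee_pos: [0.5158, -0.2553, 0.2037]
orientation: [[0.9, 0.437, -0.001], [0.437, -0.9, 0.003], [-0.0, -0.003, -1.0]]
ft_force: [1.5, 5.7, -8.9]
finger_gap: 0.0461
finger_force: 62.9
```

Call:
{"op": "play_rows", "data": {"rows": [[[0, 0, -0.1, 0, 0, 0, 1], [0, 0, -0.2, 0, 0, 0, 1], [0, 0, -0.2, 0, 0, 0, 1]]]}}

```text
time: 4.15
ee_pos: [0.5158, -0.2553, 0.2057]
orientation: [[0.9, 0.437, -0.001], [0.437, -0.9, 0.003], [0.0, -0.003, -1.0]]
ft_force: [1.4, 6.1, -9.4]
finger_gap: 0.0463
finger_force: 62.9
```

Call:
{"op": "play_rows", "data": {"rows": [[[0, 0, -0.1, 0, 0, 0, 1], [0, 0, -0.2, 0, 0, 0, 1], [0, 0, -0.2, 0, 0, 0, 1]]]}}

```text
time: 4.53
ee_pos: [0.5158, -0.2553, 0.2077]
orientation: [[0.9, 0.437, -0.001], [0.437, -0.9, 0.003], [-0.0, -0.003, -1.0]]
ft_force: [1.1, 5.8, -10.8]
finger_gap: 0.0462
finger_force: 62.9
```

Call:
{"op": "play_rows", "data": {"rows": [[[0, 0, -0.1, 0, 0, 0, 1], [0, 0, -0.2, 0, 0, 0, 1], [0, 0, -0.2, 0, 0, 0, 1]]]}}

```text
time: 4.9
ee_pos: [0.5158, -0.2553, 0.2097]
orientation: [[0.9, 0.437, -0.001], [0.437, -0.9, 0.003], [-0.0, -0.003, -1.0]]
ft_force: [1.0, 6.0, -8.4]
finger_gap: 0.0462
finger_force: 62.9
```

Call:
{"op": "play_rows", "data": {"rows": [[[0, 0, -0.1, 0, 0, 0, 1], [0, 0, -0.2, 0, 0, 0, 1], [0, 0, -0.2, 0, 0, 0, 1]]]}}

```text
time: 5.28
ee_pos: [0.5158, -0.2553, 0.2116]
orientation: [[0.9, 0.437, -0.001], [0.437, -0.9, 0.003], [-0.0, -0.003, -1.0]]
ft_force: [2.1, 4.1, -9.7]
finger_gap: 0.0462
finger_force: 62.9
```

Call:
{"op": "play_rows", "data": {"rows": [[[0, 0, -0.1, 0, 0, 0, 1], [0, 0, -0.1, 0, 0, 0, 1], [0, 0, -0.1, 0, 0, 0, 1]]]}}

```text
time: 5.65
ee_pos: [0.5158, -0.2553, 0.2126]
orientation: [[0.9, 0.437, -0.001], [0.437, -0.9, 0.003], [-0.0, -0.003, -1.0]]
ft_force: [1.1, 5.9, -10.1]
finger_gap: 0.0461
finger_force: 62.9
```

Call:
{"op": "play_rows", "data": {"rows": [[[0, 0, -0.1, 0, 0, 0, 1], [0, 0, -0.2, 0, 0, 0, 1], [0, 0, -0.3, 0, 0, 0, 1], [0, 0, -0.3, 0, 0, 0, 1]]]}}

```text
time: 6.15
ee_pos: [0.5158, -0.2553, 0.2144]
orientation: [[0.9, 0.437, -0.001], [0.437, -0.9, 0.003], [0.0, -0.003, -1.0]]
ft_force: [4.1, 4.7, -14.3]
finger_gap: 0.0458
finger_force: 64.2
```

Call:
{"op": "play_rows", "data": {"rows": [[[0, 0, -0.2, 0, 0, 0, 1], [0, 0, -0.3, 0, 0, 0, 1], [0, 0, -0.3, 0, 0, 0, 1]]]}}

```text
time: 6.52
ee_pos: [0.5157, -0.2553, 0.2145]
orientation: [[0.9, 0.436, -0.001], [0.436, -0.9, 0.003], [0.0, -0.003, -1.0]]
ft_force: [10.7, -1.1, -28.0]
finger_gap: 0.0461
finger_force: 66.2
```

```bash
python3 - <<'E'
from h import *
p,d,K,T=cam("scene"); cv2.imwrite("pics/scene1.png",cv2.resize(p[130:270,130:330,::-1],(800,560),interpolation=cv2.INTER_CUBIC))
print(arm.observe()["ft_force"],arm.observe()["ee_pos"])
E
```

```text
[ 10.26775393  -0.34128917 -28.43625993] [ 0.51570891 -0.25520817  0.21451952]
```

View pics/scene1.png

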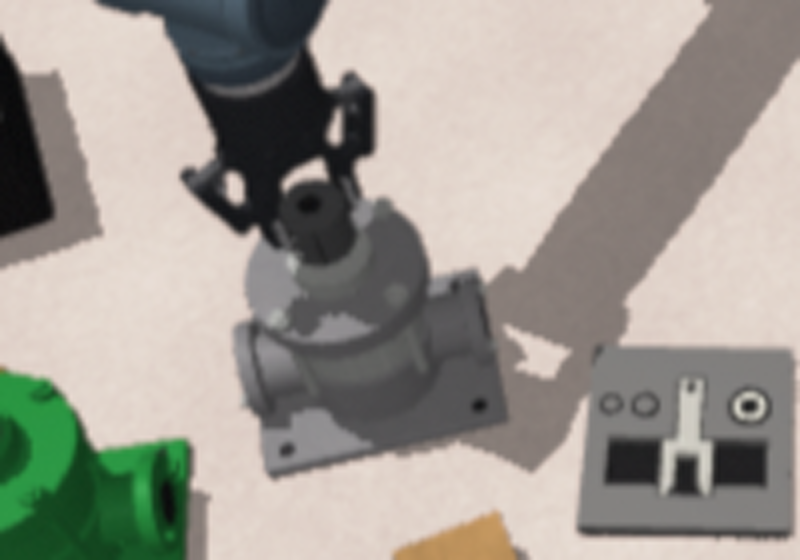

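The picture shows the coupling gripped at crop (315,215). The force is 28 N with no more movement, so it's at the top stop and R is the slack shaft. I'll ease the load and release.

Call:
{"op": "play_rows", "data": {"rows": [[[0, 0, 0.3, 0, 0, 0, 1], [0, 0, 0.3, 0, 0, 0, 0.2], [0, 0, 0.3, 0, 0, 0, -1], [0, 0, 0.3, 0, 0, 0, -1], [0, 0, -4, 0, 0, 0, -1]]]}}

```text
time: 7.2
ee_pos: [0.515, -0.2562, 0.2587]
orientation: [[0.9, 0.436, -0.004], [0.436, -0.9, 0.002], [-0.003, -0.004, -1.0]]
ft_force: [0.7, -1.0, 0.3]
finger_gap: 0.0852
finger_force: 0.0
```

Call:
{"op": "play_rows", "data": {"rows": [[[0, 0, -3, 0, 0, 0, -1], [-5, 0, -3, 0, 0, 0, -1], [-12, 15, -3, 0, 0, 0, -1], [-12, 15, -3, 0, 0, 0, -1], [-12, 15, -3, 0, 0, 0, -1]]]}}

```text
time: 7.82
ee_pos: [0.4733, -0.4473, 0.2923]
orientation: [[0.901, 0.435, 0.002], [0.435, -0.901, -0.004], [0.0, 0.004, -1.0]]
ft_force: [1.0, 0.6, 0.4]
finger_gap: 0.0851
finger_force: 0.0
```

```bash
python3 - <<'E'
from h import *
for n in("top","scene"):
    p,d,K,T=cam(n); W=world(d,K,T)
    for nm,g in(("R",(.5165,-.254)),("L",(.58,.318))):
        q=W[(np.hypot(W[...,0]-g[0],W[...,1]-g[1])<.04)&(W[...,2]>.195)&(W[...,2]<.235)]
        zt=np.percentile(q[:,2],80); s=q[abs(q[:,2]-zt)<.004]
        (cx,cy),r=cv2.minEnclosingCircle(s[:,:2].astype(np.float32))
        print(n,nm,np.percentile(q[:,2],[50,80,97]).round(4),s.mean(0).round(4),cx,cy,r)
go([.579,.3195,.275],25.9); print(arm.observe()["ee_pos"])
E
```

```text
top R [0.2236 0.2257 0.229 ] [ 0.5161 -0.2551  0.2249] 0.5159183740615845 -0.2555789649486542 0.023875582963228226
top L [0.2144 0.2166 0.2198] [0.5778 0.3178 0.2156] 0.5769545435905457 0.3179716467857361 0.02404179982841015
scene R [0.2233 0.2256 0.2274] [ 0.5192 -0.2537  0.2248] 0.5185781717300415 -0.2537494897842407 0.024119405075907707
scene L [0.2154 0.217  0.219 ] [0.5805 0.3199 0.2162] 0.579003632068634 0.31944453716278076 0.025565126910805702
shift [ 42.79 -64.63   1.39] turn [ 0.2  0.  -0.3] t 7.92 q [-0.93  0.22  1.51 -0.    1.41  0.19]
[ 0.47285095 -0.4482881   0.29161871]
```

R's coupling top is now at 0.225, about 10 mm above where it started, so it's at the top stop. Next I'll push the sound shaft L down.

Call:
{"op": "play_rows", "data": {"rows": [[[42.8, -64.6, 1.4, 0, 0, 0, 1], [42.8, -64.6, 1.4, 0, 0, 0, 1], [42.8, -64.6, 1.4, 0, 0, 0, 1], [42.8, -64.6, 1.4, 0, 0, 0, 1], [42.8, -64.6, 1.4, 0, 0, 0, 1]]]}}

```text
time: 8.55
ee_pos: [0.5154, -0.1319, 0.2862]
orientation: [[0.9, 0.437, 0.003], [0.437, -0.9, -0.002], [0.002, 0.003, -1.0]]
ft_force: [0.8, 0.4, 0.2]
finger_gap: 0.0005
finger_force: 0.0
```

Call:
{"op": "play_rows", "data": {"rows": [[[26, -39, 0, 0, 0, 0, 1], [26, -39, 0, 0, 0, 0, 1], [26, -39, 0, 0, 0, 0, 1], [26, -39, 0, 0, 0, 0, 1], [26, -39, 0, 0, 0, 0, 1]]]}}

```text
time: 9.18
ee_pos: [0.5577, 0.178, 0.2865]
orientation: [[0.899, 0.437, 0.004], [0.437, -0.899, -0.0], [0.003, 0.002, -1.0]]
ft_force: [1.0, -0.1, -0.7]
finger_gap: 0.0003
finger_force: 0.0
```

```bash
python3 -c "
from h import *
go([.579,.3195,.245],25.9);print(arm.observe()['ee_pos'])"
```

```text
shift [  8.08 -11.8    4.15] turn [ 0.1 -0.2  0. ] t 9.18 q [ 0.12  0.06  1.69 -0.    1.38  1.23]
[0.5577282  0.17804841 0.28646822]
```

Call:
{"op": "play_rows", "data": {"rows": [[[8.1, -11.8, 0, 0, 0, 0, 1], [8.1, -11.8, 0, 0, 0, 0, 1], [8.1, -11.8, 3.5, 0, 0, 0, 1], [8.1, -11.8, 4.5, 0, 0, 0, 1], [8.1, -11.8, 4.5, 0, 0, 0, 1]]]}}

```text
time: 9.8
ee_pos: [0.5786, 0.3164, 0.2396]
orientation: [[0.9, 0.436, -0.001], [0.436, -0.9, -0.001], [-0.001, 0.0, -1.0]]
ft_force: [0.4, -0.5, 0.2]
finger_gap: -0.0001
finger_force: 0.0
```

Call:
{"op": "play_rows", "data": {"rows": [[[0, 0, 0.4, 0, 0, 0, 1], [0, 0, 0.7, 0, 0, 0, 1], [0, 0, 0.9, 0, 0, 0, 1], [0, 0, 0.9, 0, 0, 0, 1]]]}}

```text
time: 10.3
ee_pos: [0.5794, 0.3167, 0.2312]
orientation: [[0.9, 0.436, 0.001], [0.436, -0.9, -0.0], [0.001, 0.001, -1.0]]
ft_force: [0.5, -1.8, 1.9]
finger_gap: 0.0002
finger_force: 1.1
```

Call:
{"op": "play_rows", "data": {"rows": [[[0, 0, 0.1, 0, 0, 0, 1], [0, 0, 0.2, 0, 0, 0, 1], [0, 0, 0.2, 0, 0, 0, 1]]]}}

```text
time: 10.68
ee_pos: [0.5794, 0.317, 0.2291]
orientation: [[0.9, 0.437, 0.001], [0.437, -0.9, -0.0], [0.001, 0.001, -1.0]]
ft_force: [0.4, -2.6, 5.7]
finger_gap: 0.0001
finger_force: 2.2
```

Call:
{"op": "play_rows", "data": {"rows": [[[0, 0, 0.1, 0, 0, 0, 1], [0, 0, 0.2, 0, 0, 0, 1], [0, 0, 0.2, 0, 0, 0, 1]]]}}

```text
time: 11.05
ee_pos: [0.5795, 0.317, 0.229]
orientation: [[0.9, 0.437, 0.002], [0.437, -0.9, -0.0], [0.001, 0.001, -1.0]]
ft_force: [-3.5, -3.4, 11.5]
finger_gap: 0.0
finger_force: 5.9
```

L is on its bottom stop: the tips are at 0.212, as expected. On to the fork.

Call:
{"op": "play_rows", "data": {"rows": [[[0, 0, -3, 0, 0, 0, 1], [0, 0, -4, 0, 0, 10, 1], [0, 0, -4, 0, 0, 20, 1], [0, 0, -4, 0, 0, 30, -0.4], [0, 0, -4, 0, 0, 40, -0.4]]]}}

```text
time: 11.68
ee_pos: [0.5783, 0.3175, 0.2653]
orientation: [[0.968, -0.249, -0.002], [-0.249, -0.968, 0.001], [-0.002, -0.0, -1.0]]
ft_force: [-0.2, -0.0, -0.0]
finger_gap: 0.0359
finger_force: 0.0
```

```bash
python3 -c "
from h import *
go([.675,-.0373,.15],-17.6);print(arm.observe()['ee_pos'])"
```

```text
shift [18.23 31.96 11.49] turn [-0.   0.1  3.2] t 11.68 q [0.33 0.26 1.51 0.   1.37 2.15]
[0.5783471 0.3175442 0.2652969]
```

Call:
{"op": "play_rows", "data": {"rows": [[[18.2, 32, 5, 0, 0, 3.2, -0.4], [18.2, 32, 8, 0, 0, 3.2, -0.4], [18.2, 32, 11.5, 0, 0, 3.2, -0.4], [18.2, 32, 11.5, 0, 0, 3.2, -0.4], [18.2, 32, 11.5, 0, 0, 3.2, -0.4]]]}}

```text
time: 12.3
ee_pos: [0.6586, 0.0286, 0.1762]
orientation: [[0.955, -0.298, -0.001], [-0.298, -0.955, 0.001], [-0.001, -0.001, -1.0]]
ft_force: [1.3, 0.7, 0.3]
finger_gap: 0.0598
finger_force: 0.0
```

```bash
python3 -c "
from h import *
go([.675,-.0373,.08],-17.6);print(arm.observe()['ee_pos'])"
```

```text
shift [3.54 5.81 9.61] turn [-0.1  0.1  0.3] t 12.3 q [-0.13  0.33  1.59  0.    1.22  1.74]
[0.65862195 0.02855473 0.1762045 ]
```

Call:
{"op": "play_rows", "data": {"rows": [[[3.5, 5.8, 9.6, 0, 0, 0.3, -0.4], [3.5, 5.8, 9.6, 0, 0, 0.3, -0.4], [3.5, 5.8, 9.6, 0, 0, 0.3, -0.4], [3.5, 5.8, 9.6, 0, 0, 0.3, -0.4]]]}}

```text
time: 12.8
ee_pos: [0.6753, -0.0353, 0.0823]
orientation: [[0.953, -0.302, 0.001], [-0.302, -0.953, 0.001], [0.0, -0.001, -1.0]]
ft_force: [-0.5, 0.1, 0.4]
finger_gap: 0.0596
finger_force: 0.0
```

```bash
python3 - <<'E'
from h import *
go([.675,-.0373,.021],-17.6);print(arm.observe()['ee_pos'])
p,d,K,T=cam("top"); a=cv2.resize(p[143:223,288:368,::-1],(400,400),interpolation=cv2.INTER_CUBIC)
p,d,K,T=cam("scene"); b=cv2.resize(p[190:270,262:342,::-1],(400,400),interpolation=cv2.INTER_CUBIC)
cv2.imwrite("pics/tray1.png",np.hstack([a,b]))
E
```

```text
shift [0.03 0.21 6.13] turn [-0.1 -0.  -0. ] t 12.8 q [-0.22  0.48  1.58  0.    1.08  1.66]
[ 0.67526244 -0.03529137  0.08231478]
```

View pics/tray1.png

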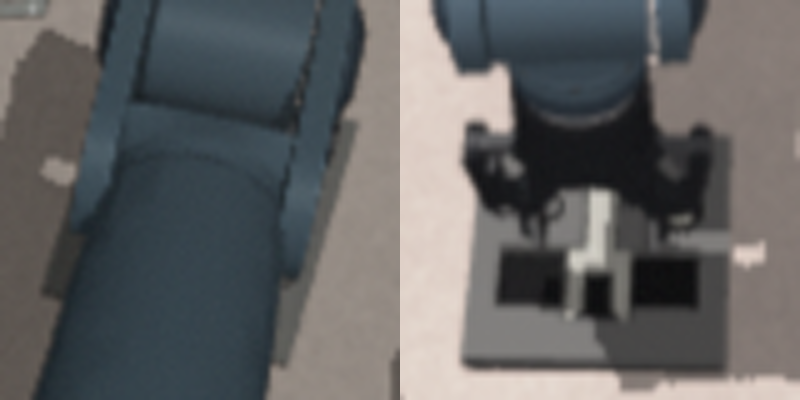

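The scene crop shows the fingers straddling the fork, centred near (600,230), with the prongs at (600,285). Descending.

Call:
{"op": "play_rows", "data": {"rows": [[[0, 0.2, 3, 0, 0, 0, -0.4], [0, 0.2, 5, 0, 0, 0, -0.4], [0, 0.2, 6.1, 0, 0, 0, -0.4], [0, 0.2, 6.1, 0, 0, 0, -0.4]]]}}

```text
time: 13.4
ee_pos: [0.674, -0.0376, 0.0203]
orientation: [[0.953, -0.302, -0.001], [-0.302, -0.953, 0.0], [-0.001, 0.0, -1.0]]
ft_force: [0.4, 0.1, 0.0]
finger_gap: 0.0598
finger_force: 0.0
```

Call:
{"op": "play_rows", "data": {"rows": [[[0, 0, 0, 0, 0, 0, 0.3], [0, 0, 0, 0, 0, 0, 0.6], [0, 0, 0, 0, 0, 0, 0.6], [0, 0, 0, 0, 0, 0, 0.6]]], "force": 40}}

```text
time: 13.9
ee_pos: [0.6754, -0.0383, 0.0222]
orientation: [[0.953, -0.303, 0.002], [-0.303, -0.953, -0.001], [0.002, -0.0, -1.0]]
ft_force: [0.2, 0.2, 5.9]
finger_gap: 0.0366
finger_force: 40.8
```

Call:
{"op": "play_rows", "data": {"rows": [[[0, 0, -2, 0, 0, 0, 0.6], [0, 0, -5, 0, 0, 0, 0.6], [-6, 0, -5, 0, 0, 0, 0.6], [-12, 0, -5, 0, 0, 0, 0.6], [-18, 0, -5, 0, 0, 0, 0.6]]]}}

```text
time: 14.52
ee_pos: [0.5007, 0.017, 0.0713]
orientation: [[0.953, -0.303, -0.001], [-0.303, -0.953, 0.0], [-0.001, 0.0, -1.0]]
ft_force: [0.6, 0.1, -0.4]
finger_gap: 0.0366
finger_force: 41.9
```

Call:
{"op": "play_rows", "data": {"rows": [[[-1, 0, 0, 0, 0, 0, 0.6], [-1, 0, 3, 0, 0, 0, 0.6], [-1, 0, 4, 0, 0, 0, 0.6], [-1, 0, 4, 0, 0, 0, 0.6]]]}}

```text
time: 15.02
ee_pos: [0.4934, 0.0193, 0.0307]
orientation: [[0.953, -0.303, -0.001], [-0.303, -0.953, 0.0], [-0.001, 0.0, -1.0]]
ft_force: [0.5, 0.2, 0.1]
finger_gap: 0.0367
finger_force: 41.9
```

```bash
python3 - <<'E'
from h import *
go([.494,.019,.0185],-17.6);print(arm.observe()['ee_pos'])
p,d,K,T=cam("scene"); b=cv2.resize(p[110:260,210:360,::-1],(600,600),interpolation=cv2.INTER_CUBIC)
cv2.imwrite("pics/held.png",b)
E
```

```text
shift [0.07 0.01 1.22] turn [ 0.   0.1 -0. ] t 15.03 q [-0.19  0.21  2.06  0.    0.87  1.69]
[0.49340629 0.01934167 0.03069444]
```

View pics/held.png

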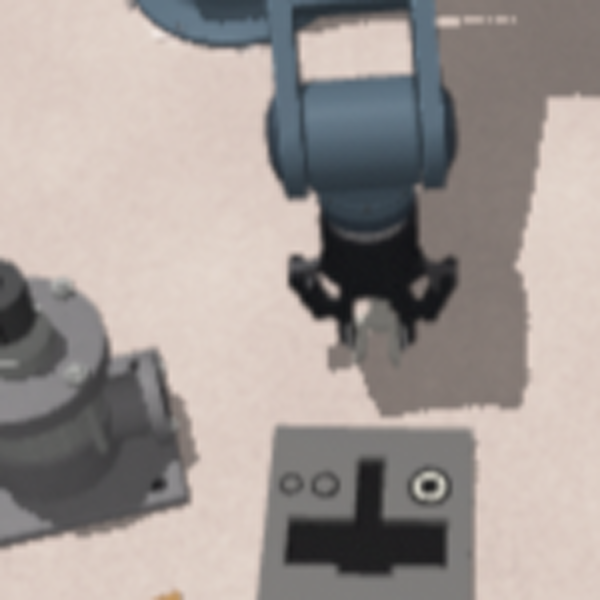

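The fork is held at crop (380,330) and the recess is empty. I'll set it on the bench.

Call:
{"op": "play_rows", "data": {"rows": [[[0, 0, 0.8, 0, 0, 0, 0.6], [0, 0, 1.2, 0, 0, 0, 0.6], [0, 0, 1.3, 0, 0, 0, 0.6], [0, 0, 1.3, 0, 0, 0, 0.6]]]}}

```text
time: 15.58
ee_pos: [0.4933, 0.0195, 0.0178]
orientation: [[0.953, -0.303, -0.0], [-0.303, -0.953, 0.0], [-0.0, 0.0, -1.0]]
ft_force: [-0.7, -0.1, -1.6]
finger_gap: 0.037
finger_force: 41.9
```

Call:
{"op": "play_rows", "data": {"rows": [[[0, 0, 0, 0, 0, 0, 0], [0, 0, 0, 0, 0, 0, -0.4], [0, 0, -3, 0, 0, 0, -0.4], [-5, 0, -10, 0, 0, 0, -0.4], [-5, 0, -10, 0, 0, 0, -0.4]]]}}

```text
time: 16.2
ee_pos: [0.4458, 0.0348, 0.1203]
orientation: [[0.953, -0.302, 0.004], [-0.302, -0.953, -0.001], [0.004, -0.001, -1.0]]
ft_force: [1.3, -0.4, -0.0]
finger_gap: 0.06
finger_force: 0.0
```

```bash
python3 - <<'E'
from h import *
s=arm.observe(); R=np.array(s["orientation"])
for n in ("scene","top"):
    p,d,K,T=cam(n); W=world(d,K,T); g=p.astype(int)
    m=(np.hypot(W[...,0]-.47,W[...,1]-.027)<.09)&(W[...,2]>.006)&(W[...,2]<.02)
    k,l,st,_=cv2.connectedComponentsWithStats(m.astype(np.uint8)); i=1+st[1:,4].argmax()
    q=W[l==i]; print(n,len(q),cv2.minAreaRect(q[:,:2].astype(np.float32)),np.median(q[:,2]))
    f=np.array([.953,-.3024]); print("along",((q[:,:2])@f).min(),((q[:,:2])@f).max(), "slot expect",np.array([.4934,.0193])@f)
    v0,v1=np.where(m)[0].min(),np.where(m)[0].max(); print(v0,v1)
    if n=="scene": cv2.imwrite("pics/bench.png",cv2.resize(p[130:230,240:340,::-1],(500,500),interpolation=cv2.INTER_CUBIC))
go([.442,.0355,.10],-17.6);print(s["ee_pos"])
E
```

```text
scene 150 ((0.4688476324081421, 0.02749832719564438), (0.037308160215616226, 0.09885167330503464), 75.8187484741211) 0.010431631096617267
along 0.38841635002830693 0.48893924616307965 slot expect 0.46437387999999996
171 203
top 2 ((0.541917085647583, 0.07619143277406693), (0.0029983629938215017, 0.0), 96.80548858642578) 0.008200333878647603
along 0.49278722539922876 0.4940261217444166 slot expect 0.46437387999999996
215 262
shift [-0.46  0.06  2.01] turn [-0.  -0.3  0. ] t 16.3 q [-0.18 -0.08  2.16  0.    1.06  1.7 ]
[0.44577911 0.03482951 0.12030035]
```

View pics/bench.png

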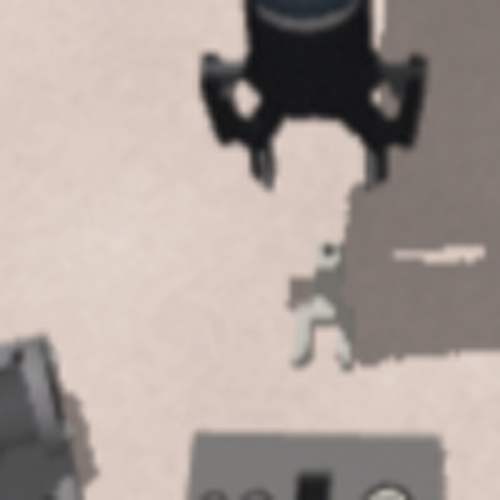

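The fork lies flat on the bench and the slot position matches the gripper. I'll grip the handle 58 mm behind the slot.

```bash
python3 -c "
from h import *
go([.4381,.0370,.018],-17.6);print(arm.observe()['ee_pos'])"
```

```text
shift [-0.92  0.04 10.21] turn [-0.  -0.3  0. ] t 16.3 q [-0.18 -0.08  2.16  0.    1.06  1.7 ]
[0.44642409 0.03473859 0.12015046]
```

Call:
{"op": "play_rows", "data": {"rows": [[[-0.9, 0, 5, 0, -0.3, 0, -0.4], [-0.9, 0, 8, 0, -0.3, 0, -0.4], [-0.9, 0, 8, 0, -0.3, 0, -0.4], [-0.9, 0, 8, 0, -0.3, 0, -0.4]]]}}

```text
time: 16.8
ee_pos: [0.4379, 0.0371, 0.0384]
orientation: [[0.953, -0.303, -0.004], [-0.303, -0.953, 0.001], [-0.004, -0.0, -1.0]]
ft_force: [0.8, 0.2, 0.4]
finger_gap: 0.0598
finger_force: 0.0
```

```bash
python3 -c "
from h import *
go([.4381,.0370,.018],-17.6);print(arm.observe()['ee_pos'])"
```

```text
shift [0.03 0.   2.04] turn [-0.   0.3 -0. ] t 16.8 q [-0.17  0.08  2.19  0.    0.88  1.7 ]
[0.43789572 0.03710516 0.03836207]
```

Call:
{"op": "play_rows", "data": {"rows": [[[0, 0, 1.2, 0, 0.3, 0, -0.4], [0, 0, 2, 0, 0.3, 0, -0.4], [0, 0, 2, 0, 0.3, 0, -0.2], [0, 0, 2, 0, 0.3, 0, 0.5], [0, 0, 2, 0, 0.3, 0, 0.9]]], "force": 60}}

```text
time: 17.42
ee_pos: [0.4373, 0.0373, 0.0183]
orientation: [[0.953, -0.303, 0.0], [-0.303, -0.953, -0.0], [0.0, -0.0, -1.0]]
ft_force: [-8.1, 2.0, 18.7]
finger_gap: 0.0161
finger_force: 58.1
```

Call:
{"op": "play_rows", "data": {"rows": [[[0, 0, 0, 0, 0, 0, 1], [0, 0, 0, 0, 0, 0, 1], [0, 0, 0, 0, 0, 0, 1]]]}}

```text
time: 17.8
ee_pos: [0.4374, 0.0373, 0.0184]
orientation: [[0.953, -0.303, 0.001], [-0.303, -0.953, -0.0], [0.001, -0.0, -1.0]]
ft_force: [-1.7, -0.7, 5.6]
finger_gap: 0.0159
finger_force: 59.3
```

```bash
python3 -c "
from h import *
c=np.array([.5165,-.2548]);f=np.array([.953,-.3024])
for b in (.058,.120): 
    go([*(c-f*b),.0187+.1715],-17.6)
print(arm.observe()['ee_pos'],c-f*.12)"
```

```text
shift [ 10.59  25.45 -17.18] turn [-0. -0. -0.] t 17.8 q [-0.17  0.12  2.19 -0.    0.82  1.7 ]
shift [  4.39  25.45 -17.18] turn [-0. -0. -0.] t 17.8 q [-0.17  0.12  2.19 -0.    0.82  1.7 ]
[0.43738687 0.037296   0.01837681] [ 0.40214  -0.218512]
```

Call:
{"op": "play_rows", "data": {"rows": [[[0, 0, -6, 0, 0, 0, 1], [0, 0, -12, 0, 0, 0, 1], [0, 3, -17, 0, 0, 0, 1], [2, 9, -17, 0, 0, 0, 1], [4.4, 15, -17, 0, 0, 0, 1]]]}}

```text
time: 18.42
ee_pos: [0.4332, -0.1175, 0.1886]
orientation: [[0.953, -0.302, 0.002], [-0.302, -0.953, -0.001], [0.002, 0.0, -1.0]]
ft_force: [1.0, 0.6, -2.3]
finger_gap: 0.0158
finger_force: 59.1
```

```bash
python3 -c "
from h import *
c=np.array([.5171,-.2546]);f=np.array([.953,-.3024])
go([*(c-f*.12),.1884],-17.6)
print(arm.observe()['ee_pos'],arm.observe()['finger_gap'])"
```

```text
shift [ 0.14 10.53  0.03] turn [ 0.  -0.1  0.1] t 18.43 q [-0.52 -0.18  2.11  0.    1.21  1.36]
[ 0.43320136 -0.11746845  0.18863181] 0.01577134245565365
```

Call:
{"op": "play_rows", "data": {"rows": [[[0.1, 5, 0, 0, 0, 0, 1], [0.1, 9, 0, 0, 0, 0, 1], [0.1, 10.5, 0, 0, 0, 0, 1], [0.1, 10.5, 0, 0, 0, 0, 1]]]}}

```text
time: 18.92
ee_pos: [0.4022, -0.2164, 0.1875]
orientation: [[0.953, -0.304, -0.0], [-0.304, -0.953, 0.001], [-0.001, -0.001, -1.0]]
ft_force: [-0.3, -0.4, -1.3]
finger_gap: 0.0162
finger_force: 59.1
```

```bash
python3 - <<'E'
from h import *
c=np.array([.5171,-.2546]);f=np.array([.953,-.3024]);g=np.array([.3024,.953])
go([*(c-f*.058),.1884],-17.6); print(arm.observe()['ee_pos'])
for n in("scene","top"):
    p,d,K,T=cam(n); W=world(d,K,T)
    P=W[...,:2]-c; a=P@f; b=P@g
    for lo,hi in((-.09,-.075),(-.075,-.06),(-.06,-.045),(-.045,-.034)):
        m=(a>lo)&(a<hi)&(abs(b)<.03)&(W[...,2]>.163)&(W[...,2]<.2)
        if m.sum(): print(n,lo,m.sum(),np.median(W[m][:,2]).round(4),"lat",b[m].min().round(4),b[m].max().round(4))
    u=(slice(140,240),slice(160,260)) if n=="scene" else (slice(170,270),slice(360,460))
    if n=="scene": A=p[u]
    else: B=p[u]
cv2.imwrite("pics/pre.png",cv2.resize(np.hstack([A,B])[...,::-1],(800,400),interpolation=cv2.INTER_CUBIC))
E
```

```text
shift [ 6.31  0.15 -0.1 ] turn [-0.   0.  -0.1] t 18.93 q [-0.74 -0.16  2.09  0.    1.21  1.14]
[ 0.40219521 -0.21642958  0.18745517]
scene -0.09 44 0.1794 lat -0.0159 0.0226
scene -0.075 50 0.1782 lat -0.015 0.0221
scene -0.06 20 0.1788 lat -0.0116 0.0298
scene -0.045 9 0.1786 lat 0.0163 0.0224
top -0.06 1 0.1638 lat 0.0283 0.0283
top -0.045 3 0.1689 lat 0.0197 0.0205
```

View pics/pre.png

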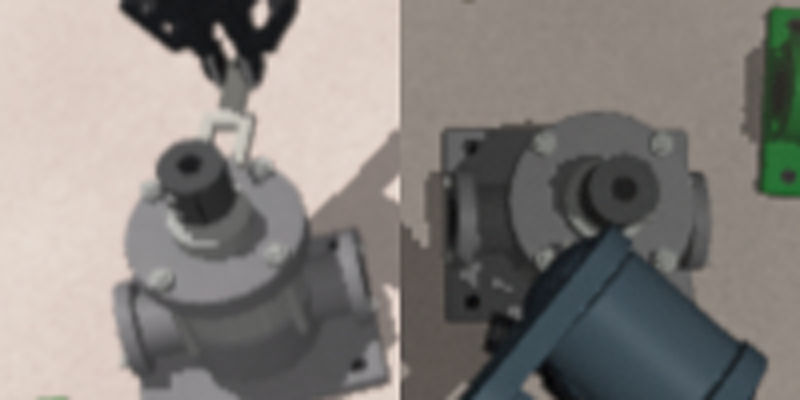

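The fork is flat and level with the gap; its top is at 0.179. It needs a 1.7 mm sideways correction. Sliding in gradually.

Call:
{"op": "play_rows", "data": {"rows": [[[0, 0.17, -0.1, 0, 0, 0, 1], [0.8, 0.17, -0.1, 0, 0, 0, 1], [1.6, 0.17, -0.1, 0, 0, 0, 1], [2.4, 0.17, -0.1, 0, 0, 0, 1], [2.4, 0.17, -0.1, 0, 0, 0, 1]]]}}

```text
time: 19.65
ee_pos: [0.4254, -0.2255, 0.1888]
orientation: [[0.953, -0.302, -0.0], [-0.302, -0.953, 0.0], [-0.0, -0.0, -1.0]]
ft_force: [-0.4, -0.3, -1.1]
finger_gap: 0.0165
finger_force: 59.1
```

```bash
python3 - <<'E'
from h import *
c=np.array([.5171,-.2546]);f=np.array([.953,-.3024]);g=np.array([.3024,.953])
go([*(c-f*.058),.1884],-17.6); print(arm.observe()['ee_pos'])
p,d,K,T=cam("scene"); W=world(d,K,T)
P=W[...,:2]-c; a=P@f; b=P@g
m=(a>-.055)&(a<-.03)&(abs(b)<.03)&(W[...,2]>.172)&(W[...,2]<.19)
print(m.sum(),np.median(W[m][:,2]),b[m].min(),b[m].max())
E
```

```text
shift [3.82 0.   0.04] turn [-0.  0.  0.] t 19.65 q [-0.72 -0.09  2.03 -0.    1.2   1.15]
[ 0.42538731 -0.22548365  0.18882872]
39 0.18094322509968352 0.000733604034487784 0.020479854857791264
```

Call:
{"op": "play_rows", "data": {"rows": [[[0.6, 0, 0.03, 0, 0, 0, 1], [1.2, 0, 0.03, 0, 0, 0, 1], [1.8, 0, 0.03, 0, 0, 0, 1], [2.4, 0, 0.03, 0, 0, 0, 1], [2.4, 0, 0.03, 0, 0, 0, 1]]]}}

```text
time: 20.32
ee_pos: [0.448, -0.2327, 0.1886]
orientation: [[0.953, -0.302, -0.0], [-0.302, -0.953, 0.0], [-0.0, -0.0, -1.0]]
ft_force: [0.5, 0.4, -0.9]
finger_gap: 0.0159
finger_force: 59.1
```

Call:
{"op": "play_rows", "data": {"rows": [[[0.4, 0, 0, 0, 0, 0, 1], [0.8, 0, 0, 0, 0, 0, 1], [1.2, 0, 0, 0, 0, 0, 1], [1.2, 0, 0, 0, 0, 0, 1]]]}}

```text
time: 20.82
ee_pos: [0.4594, -0.2363, 0.1886]
orientation: [[0.953, -0.303, 0.0], [-0.303, -0.953, -0.0], [0.0, -0.0, -1.0]]
ft_force: [-0.6, -0.4, -0.5]
finger_gap: 0.0159
finger_force: 59.1
```

Call:
{"op": "play_rows", "data": {"rows": [[[0.15, 0, 0, 0, 0, 0, 1], [0.3, 0, 0, 0, 0, 0, 1], [0.3, 0, 0, 0, 0, 0, 1]]]}}

```text
time: 21.2
ee_pos: [0.462, -0.2371, 0.1885]
orientation: [[0.953, -0.303, -0.0], [-0.303, -0.953, 0.0], [-0.0, 0.0, -1.0]]
ft_force: [0.7, 0.7, -1.0]
finger_gap: 0.0159
finger_force: 59.1
```

Call:
{"op": "play_rows", "data": {"rows": [[[0.15, 0, 0, 0, 0, 0, 1], [0.3, 0, 0, 0, 0, 0, 1], [0.3, 0, 0, 0, 0, 0, 1]]]}}

```text
time: 21.58
ee_pos: [0.4648, -0.238, 0.1885]
orientation: [[0.953, -0.303, -0.001], [-0.303, -0.953, 0.0], [-0.001, -0.0, -1.0]]
ft_force: [-1.0, 0.9, -0.4]
finger_gap: 0.0161
finger_force: 59.1
```

Call:
{"op": "play_rows", "data": {"rows": [[[0.1, 0, 0, 0, 0, 0, 1], [0.2, 0, 0, 0, 0, 0, 1], [0.2, 0, 0, 0, 0, 0, 1]]]}}

```text
time: 21.95
ee_pos: [0.4651, -0.238, 0.1877]
orientation: [[0.953, -0.302, -0.005], [-0.302, -0.953, 0.002], [-0.006, -0.0, -1.0]]
ft_force: [-8.9, 1.2, 1.6]
finger_gap: 0.0162
finger_force: 59.3
```

```bash
python3 - <<'E'
from h import *
p,d,K,T=cam("scene"); W=world(d,K,T)
cv2.imwrite("pics/in.png",cv2.resize(p[150:230,170:270,::-1],(800,600),interpolation=cv2.INTER_CUBIC))
E
```

```text
(no output)
```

View pics/in.png

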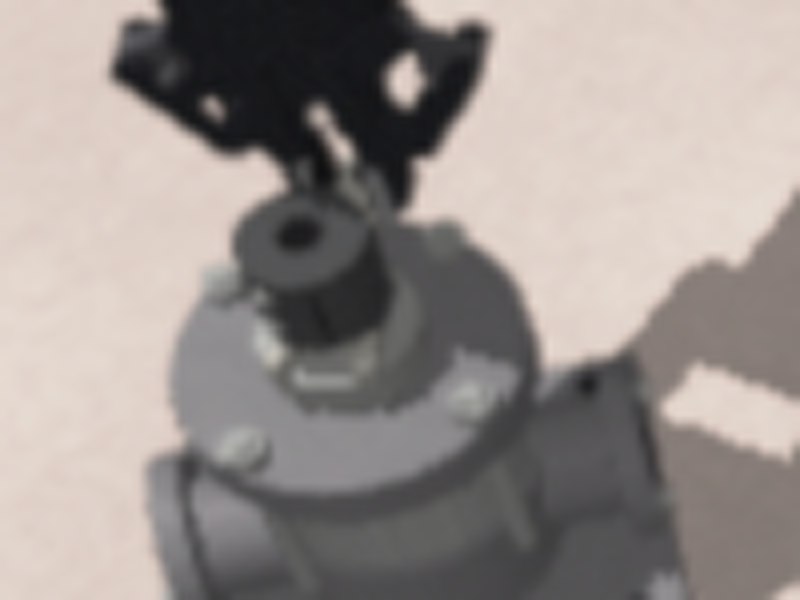

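The prongs show on both sides under the coupling at (265,345) and (370,355). The slot's closed end met the shaft at 9 N, so I'll back off to centre, lower it onto the gland and release.

Call:
{"op": "play_rows", "data": {"rows": [[[-0.2, 0, 0, 0, 0, 0, 1], [-0.4, 0, 0, 0, 0, 0, 1], [-0.4, 0, 0, 0, 0, 0, 1], [-0.4, 0, 0.15, 0, 0, 0, 1], [-0.4, 0, 0.2, 0, 0, 0, 1]]]}}

```text
time: 22.62
ee_pos: [0.463, -0.2374, 0.1865]
orientation: [[0.953, -0.303, 0.0], [-0.303, -0.953, -0.0], [0.0, -0.0, -1.0]]
ft_force: [0.5, 0.6, -1.4]
finger_gap: 0.0161
finger_force: 59.1
```

Call:
{"op": "play_rows", "data": {"rows": [[[0, 0, 0.05, 0, 0, 0, 1], [0, 0, 0.1, 0, 0, 0, 1], [0, 0, 0.1, 0, 0, 0, 1]]]}}

```text
time: 23.0
ee_pos: [0.463, -0.2375, 0.1861]
orientation: [[0.953, -0.302, 0.0], [-0.302, -0.953, -0.0], [0.0, 0.0, -1.0]]
ft_force: [-2.2, 2.3, 4.9]
finger_gap: 0.016
finger_force: 59.8
```

Call:
{"op": "play_rows", "data": {"rows": [[[0, 0, -0.05, 0, 0, 0, 0.5], [0, 0, -0.05, 0, 0, 0, 0], [0, 0, -0.05, 0, 0, 0, 0], [0, 0, -4, 0, 0, 0, 0], [0, 0, -8, 0, 0, 0, 0]]]}}

```text
time: 23.62
ee_pos: [0.4626, -0.2372, 0.2658]
orientation: [[0.953, -0.303, -0.001], [-0.303, -0.953, 0.001], [-0.001, -0.001, -1.0]]
ft_force: [-0.4, 0.6, 0.6]
finger_gap: 0.0426
finger_force: 0.0
```

```bash
python3 - <<'E'
from h import *
c=np.array([.5171,-.2546])
go([*c,.26],-17.6); print(arm.observe()['ee_pos'])
p,d,K,T=cam("scene"); W=world(d,K,T)
f=np.array([.953,-.3024]);g=np.array([.3024,.953]);P=W[...,:2]-c; a=P@f; b=P@g
m=(a>-.09)&(a<-.033)&(abs(b)<.03)&(W[...,2]>.168)&(W[...,2]<.19)
print(m.sum(),np.median(W[m][:,2]),a[m].min(),b[m].min(),b[m].max())
E
```

```text
shift [5.72 0.01 0.57] turn [-0.   0.1 -0. ] t 23.62 q [-0.69 -0.08  1.87  0.    1.35  1.19]
[ 0.46261743 -0.23720727  0.26580744]
51 0.17859935239070845 -0.07446642889168445 -0.008947108174031203 0.010931022920602567
```

The fork is home and flat: its end is 75 mm from the axis and its top is at 0.1786. Now I'll press the coupling down.

Call:
{"op": "play_rows", "data": {"rows": [[[0, 0, 0, 0, 0, 0, 1], [3, 0, 0, 0, 0, 0, 1], [5.7, 0, 0, 0, 0, 0, 1], [5.7, 0, 1, 0, 0, 0, 1], [5.7, 0, 2, 0, 0, 0, 1]]]}}

```text
time: 24.3
ee_pos: [0.5161, -0.254, 0.2433]
orientation: [[0.953, -0.303, -0.003], [-0.303, -0.953, 0.002], [-0.003, -0.001, -1.0]]
ft_force: [0.3, 0.1, 0.1]
finger_gap: 0.0001
finger_force: 0.0
```

Call:
{"op": "play_rows", "data": {"rows": [[[0, 0, 0.2, 0, 0, 0, 1], [0, 0, 0.4, 0, 0, 0, 1], [0, 0, 0.6, 0, 0, 0, 1], [0, 0, 0.6, 0, 0, 0, 1]]]}}

```text
time: 24.8
ee_pos: [0.5173, -0.2547, 0.2399]
orientation: [[0.953, -0.303, 0.001], [-0.303, -0.953, -0.0], [0.001, 0.0, -1.0]]
ft_force: [0.2, 0.4, 0.6]
finger_gap: 0.0002
finger_force: 0.2
```

Call:
{"op": "play_rows", "data": {"rows": [[[0, 0, 0.1, 0, 0, 0, 1], [0, 0, 0.2, 0, 0, 0, 1], [0, 0, 0.3, 0, 0, 0, 1], [0, 0, 0.3, 0, 0, 0, 1]]]}}

```text
time: 25.3
ee_pos: [0.5173, -0.2548, 0.237]
orientation: [[0.953, -0.303, 0.0], [-0.303, -0.953, -0.0], [0.0, 0.0, -1.0]]
ft_force: [-2.8, 0.8, 4.6]
finger_gap: -0.0002
finger_force: 2.5
```

Call:
{"op": "play_rows", "data": {"rows": [[[0, 0, 0.1, 0, 0, 0, 1], [0, 0, 0.2, 0, 0, 0, 1], [0, 0, 0.3, 0, 0, 0, 1], [0, 0, 0.3, 0, 0, 0, 1]]]}}

```text
time: 25.8
ee_pos: [0.5174, -0.2548, 0.2369]
orientation: [[0.953, -0.302, 0.0], [-0.302, -0.953, -0.001], [0.0, 0.001, -1.0]]
ft_force: [-9.0, 4.5, 17.8]
finger_gap: 0.0002
finger_force: 8.9
```

Call:
{"op": "play_rows", "data": {"rows": [[[0, 0, -2, 0, 0, 0, 1], [0, 0, -8, 0, 0, 0, 1], [-10, -8, -8, 0, 0, 0, 1], [-10, -14, -8, 0, 0, 0, 1], [-10, -14, -8, 0, 0, 0, 1]]]}}

```text
time: 26.42
ee_pos: [0.4638, -0.0893, 0.3138]
orientation: [[0.953, -0.303, 0.001], [-0.303, -0.953, -0.0], [0.001, -0.0, -1.0]]
ft_force: [0.8, -0.4, -0.5]
finger_gap: 0.0001
finger_force: 0.0
```

```bash
python3 - <<'E'
from h import *
print(arm.observe()["ee_pos"],arm.observe()["ft_force"],arm.observe()["time"])
for n in("top","scene"):
    p,d,K,T=cam(n); W=world(d,K,T)
    for nm,g in(("R",(.5165,-.254)),("L",(.579,.318))):
        q=W[(np.hypot(W[...,0]-g[0],W[...,1]-g[1])<.04)&(W[...,2]>.195)&(W[...,2]<.235)]
        if len(q): print(n,nm,len(q),np.percentile(q[:,2],[50,80,97]).round(4))
    c=np.array([.5171,-.2546]);f=np.array([.953,-.3024]);g=np.array([.3024,.953]);P=W[...,:2]-c; a=P@f; b=P@g
    m=(a>-.09)&(a<-.035)&(abs(b)<.015)&(W[...,2]>.17)&(W[...,2]<.19)
    if m.any(): print(n,"fork",m.sum(),np.median(W[m][:,2]),a[m].min(),b[m].min(),b[m].max())
E
```

```text
[ 0.46381053 -0.08930878  0.31381627] [ 0.76824126 -0.40891997 -0.49484096] 26.425
top R 281 [0.2195 0.2216 0.2253]
top L 273 [0.2112 0.2136 0.2166]
top fork 101 0.17748067104476073 -0.0745510309682218 -0.010991725170867741 0.008392428368607001
scene R 282 [0.2196 0.2218 0.2237]
scene L 224 [0.212  0.2138 0.2153]
scene fork 57 0.17858601126562113 -0.07655904389799992 -0.007598842494603908 0.01125315552484946
```

R stands 8 mm above L, the fork is on the gland at the shaft, and the arm is clear.

```bash
python3 -c "
from workcell import arm
print(arm.hand_in())"
```

```text
the job is handed in; nothing more can be done
None
```

The job is handed in, with no verdict returned: the slack pump was the grey one at the robot's right (y ≈ -0.25); its fork is fully home on the gland with the coupling pressed down on it (about 8 mm up), the sound shaft is fully down, the arm is clear, and I moved nothing else on the bench.

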